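# Lock a contact insert in a round connector housing with the pin spanner

## Robot

A 6-joint arm with a two-finger parallel gripper is mounted at the origin on a cart in front of the work surface, level with it; the furniture and walls round the work are solid. World frame = base frame: x ahead of the robot, y to its left, z up, the work surface at z = 0. Lengths are in m, angles in rad, forces in N, time in s.
With the tool pointing down it reaches from about 0.25 to 0.725 m from the base axis. Payload 4 kg.
Tool frame: the origin (TCP) lies midway between the tips of the shut fingers; the grasp point (between the pads) lies 19 mm behind it; z points along the fingers, y is the line along which they close (so a half turn about z gives the same grasp; the last joint's range is limited). The gripper opens to 85 mm and grips with 20 to 120 N. Pads are 22 mm wide; open, the fingers measure 114 mm over their backs; the gripper's body (76 mm by 85 mm) begins 54 mm behind the grasp point. The pads swing forward as they close: fully open they stand 13 mm farther back than shut.
Start: joints at [-1.21, 0.241, 0.005, 1.335, 0, 1.571], TCP at [0.177, -0.468, 0.231] pointing down, gripper open.
Joint ranges: [-2.72, 2.72], [-1.05, 1.87], [-1.09, 1.28], [-1.99, 2.15], [-1.42, 1.44], [-3.14, 3.14]. Speed limits (rad/s): [2.79, 2.79, 3.14, 3.14, 3.14, 3.14].

## Interface

Orientations are given as a unit quaternion [x, y, z, w].
In Python, from workcell import get_obs, imaging, workorder gives the robot as it stands.
- The arm moves only by the tool jog_arm, called after "Request:" as name(argument=value, ...), one argument or row to a line, values as JSON. Schema: {"type":"object","properties":{"plan":{"type":"string"},"only":{"type":"string"},"quiet":{"type":"boolean"},"lines":{"type":"string"}},"required":["plan"],"additionalProperties":false}. plan is a string of 1 to 10 rows, parted by semicolons, with the numbers parted by commas; each row has 7 numbers: a rotation vector rx, ry, rz in shares of 2 rad (1.0 is 2 rad), then dx, dy, dz in normalised numbers (1 is 0.5 m), then the finger opening in m; each row is the pose to reach, as a shift and turn from the pose commanded when the call began, along the tool's axes at that moment; what a row does not reach only later rows make up. A row lasts 1/8 s, in which the tool goes at most 0.0625 m and 0.188 rad, less where a joint would pass 70% of its speed; a pose out of reach is approached as far as the arm can. The fingers move at their own pace and stop on an object; the grip force is fixed at half the most. Time passes only in rows, so rows that do not move let the fingers close. The tool returns the time, the measured TCP pose, the force, the opening and the grip force at its end. only (a regular expression) keeps the lines of the reply that match it, lines (a string "A,B") keeps lines A to B, and quiet returns only ok. No shift or turn number may pass 1 either way. Input that does not fit is refused with a message, and nothing moves.
- get_obs(): the state, without advancing time (a new reading comes with each control period).
- imaging.camera(name): name is "scene" or "side" or "wrist"; returns (picture, depth): 420x560x3 uint8, red, green, blue; 420x560 float32, m along the optical axis (not along the pixel's ray), 0 where there is no reading.
- imaging.calibration(name): a dict with "mtx" (3x3 intrinsics, pixels), "R" (3x3) and "t" (3): a world point X has camera coordinates R X + t. Camera axes: x right, y down, z forward; pixel columns grow to the right and rows downward; lengths in m; the calibration is good to about 2 mm. A picture is of the moment at which its call begins: read the wrist's pose just before it. calibration takes no time and is no camera call; for the wrist camera it gives the pose at the moment of the call.
- workorder.job_done(): hands the job in; it is judged then, once.
The state is a dict: "clock": time; "joint_pos": joint angles; "joint_vel": joint speeds; "tau": joint torques, N m; "eef_pos": TCP position; "tool_rot": TCP orientation; "ft_force": force on the tool from outside, world axes, zero at the start; "ft_torque": the same for the moment, N m; "grip_width": finger opening in m; "grasp_force": force on a finger pad.
Only numpy, scipy, OpenCV 4.12 (cv2) and the standard library are available. Lean on these libraries where they do the work, as an engineer would, in place of code of your own. Each camera call takes 0.05 s, during which the arm holds its last target. There are 200 camera calls.

## Task

Fit the loose black contact insert into the keyed pocket of the round connector housing so that it sits fully down, flat and the right way round, then let go of it. Take the pin spanner by its handle, engage both of its pins in opposite holes of the retaining ring and, with the spanner only (no fingers on the ring), turn the ring clockwise to its stop so that its lugs lock the insert in; there must be room for the handle to swing without disturbing the parts standing round the housing. Lift the spanner out and lay it back flat on the worktop.

Things in the scene. Friction and masses are not known exactly. Their poses are not given: they have to be found in the camera images.
- connector_housing: round aluminium connector housing fixed on a square steel plate 108 x 108 x 8 mm; origin at the centre of the plate's underside on the worktop, z up along the axis. Body 90 mm across, its top 60 mm high; the ring lies on it. Fixed during a run; its place and yaw (within 0.4 rad of 0) differ between runs. A rail cutter with a raised lever (0.3 m high) stands to its right at y < -0.29 m.
- pocket (a point): centre of the floor of the housing's pocket, 48 mm above the worktop, axes as the housing. Pocket 42.4 mm (x) by 28.4 mm (y), 12 mm deep, open at the top; both corners at its +x end are filled at 45 degrees (7.5 mm legs), so the insert goes in only one way round. It is reached from above through the ring.
- ring_face (a point): centre of the ring's upper face, 70 mm above the worktop, on the housing's axis; turns with the ring. Eight 8.5 mm holes right through the ring lie on a 73 mm circle at 22.5 + 45 k degrees from this point's x. Inside, two lugs at the underside (6 mm high) leave a 30.4 mm gap along this point's y; open, the axes agree with the pocket's and the insert passes.
- retaining_ring: the steel retaining ring: 90 mm across outside, 55 mm inside, 10 mm thick; origin at the centre of its underside, 60 mm above the worktop; turns with the joint ring_turn
- ring_turn (a joint): angle of the retaining ring, rad: 0 = open, grows as the ring turns clockwise seen from above, stop at 0.80 (locked: the lugs lie over the insert's flange). It starts between 0 and 0.05. Friction 0.25 N m; it stays where it is left.
- contact_insert: loose black insert, 60 g, standing flange down; origin at the centre of its underside, z up. Flange 40 (x) x 26 (y) x 10 mm, lower edge bevelled, both corners at the +x end cut at 45 degrees (7 mm legs). On it a body 24 (x) x 18 (y) mm, up to 46 mm high, six brass contacts on top: grip its upper 20 mm across y. Seated, its origin and axes agree with the pocket's; it stands 24 mm above the ring.
- pin_spanner: loose steel two-pin face spanner, 200 g, lying flat, pins down. Origin midway between the pins at their tips, x along the handle, z up. Half-round head on the handle side, 30.5 to 42.5 mm from the origin, z 8 to 16 mm; two 5.5 mm pins, 8 mm long, round tips, at y = +-36.5 mm. Black handle 22 mm wide, z 0 to 22 mm, x 58 to 148 mm. Centre of mass near x = 57 mm. Engaged, the head rests on the ring.
- spanner_grip (a point): middle of the handle's height at x = 80 mm on the spanner (11 mm above the pin tips), a good place to grip it across its width; axes as the spanner. Keep clear of two pieces of furniture near it: an organiser case with a raised lid, up to 0.21 m high, at x < 0.51 m, y > 0.38 m, and an open drawer, 0.1 m high, at x > 0.67 m, y 0.15 to 0.3 m.
- pin_a (a point): tip of the spanner's pin at y = +36.5 mm
- pin_b (a point): tip of the spanner's pin at y = -36.5 mm
- contactor: black and grey contactor, 82 (x) x 45 (y) x 88 mm, standing loose on the worktop beside the housing (its centre 125 to 150 mm from the housing's axis); origin at the centre of its underside. High enough to block the spanner's handle. Leave it where it stands.
- relay_box: grey relay box, 50 (x) x 58 (y) x 107 mm, standing loose beside the housing (its centre 125 to 150 mm from the housing's axis); origin at the centre of its underside. High enough to block the spanner's handle. Leave it where it stands.
- white_tape: roll of white tape lying flat, 80 mm across, 15 mm high, loose beside the housing; origin at the centre of its underside. The handle passes over it. Leave it where it is.
- button_head: push-button head standing on end, 30 mm across, 48 mm high, loose beside the housing; origin at the centre of its underside. The handle of an engaged spanner passes over it. Leave it where it stands.
Mind the look-alikes: they are no part of the job. There is more than one size of the contact_insert; the job needs the largest.

How it is judged:
On the way, in this order (a step that is already met when the one before it is completed fails the run):
1. the insert sits fully down in the pocket, the right way round, and is let go, with the ring still open (horizontal distance between contact_insert and pocket below 0.003 m and z of contact_insert in the frame of pocket below 0.002 m and angle between contact_insert's own z axis and vertical below 0.06 rad and angle between the x axis of contact_insert and the x axis of pocket, either way round below 0.1 rad and contact force between the fingers and contact_insert below 0.3 N and value of joint ring_turn below 0.15 rad), for 0.2 s.
2. both pins of the spanner are at least 4 mm down in opposite holes of the ring, the ring still open (z of each of pin_a, pin_b in the frame of ring_face below -0.004 m and horizontal distance between pin_spanner and ring_face below 0.005 m and value of joint ring_turn below 0.15 rad), for 0.1 s.
3. the ring is turned to its stop with both pins still in its holes (value of joint ring_turn above 0.72 rad and z of each of pin_a, pin_b in the frame of ring_face below -0.003 m and horizontal distance between pin_spanner and ring_face below 0.005 m), for 0.1 s.
At the end, for the whole second after the job is handed in: Ring at its stop (over 0.72 of 0.80 rad); insert seated the right way round (3 mm sideways and from the pocket floor, yaw 0.1, tilt 0.06 rad); spanner at rest flat on the worktop, pins down (origin below 4 mm, tilt below 0.06 rad); the four parts beside the housing within 15 mm of their places (value of joint ring_turn above 0.72 rad and horizontal distance between contact_insert and pocket below 0.003 m and z of contact_insert in the frame of pocket below 0.003 m and angle between each of contact_insert, pin_spanner's own z axis and vertical below 0.06 rad and angle between the x axis of contact_insert and the x axis of pocket, either way round below 0.1 rad and height (world z) of pin_spanner below 0.004 m and height (world z) of spanner_grip below 0.016 m and linear speed of pin_spanner below 0.02 m/s and distance of each of contactor, relay_box, white_tape, button_head from where it was at the start of the episode below 0.015 m); the robot touches nothing.
It fails at once if the fingers push on the retaining ring (it is turned with the spanner only) (contact force between the fingers and retaining_ring above 2 N).
It fails at once if a part beside the housing is moved more than 15 mm (distance of any of contactor, relay_box, white_tape, button_head from where it was at the start of the episode above 0.015 m).
It also fails if it takes over 70 s, if anything falls off the work surface, if the arm or the gripper's body presses on something with over 40 N, if the wrist force passes 120 N, or if a joint passes its speed limit or range.

## Working session

There is one attempt and no reset: what is moved stays moved. The work goes in short steps, Python scripts to look and compute and a tool call to move; the robot and the scene stay as the last step left them, time stands still between calls to the robot, and variables do not carry over. Pictures are saved under pics/ and viewed, at most 11 in all, crops included, and the job is handed in when it is done.

```bash
mkdir -p pics; python3 - <<'E'
from workcell import get_obs, imaging
import cv2,numpy as np
o=get_obs();print(o)
for n in("scene","side"):
    p,d=imaging.camera(n);cv2.imwrite(f"pics/{n}0.png",p[:,:,::-1]);np.savez(f"pics/{n}0.npz",p=p,d=d)
    c=imaging.calibration(n);print(n,c, -c["R"].T@c["t"])
E
```

```text
{'clock': 0.0, 'joint_pos': array([-1.21000242e+00,  2.41432572e-01,  3.72208978e-03,  1.33520927e+00,
       -4.63752106e-06,  1.57076245e+00]), 'joint_vel': array([-1.04866822e-04, -5.10252107e-04, -1.12087056e-03,  4.00768896e-05,
        5.39342003e-04, -8.26292826e-04]), 'tau': array([ 4.18693689e-04, -3.72320616e+01,  2.52407581e+01,  1.70367962e-02,
       -1.27371317e-05, -4.14665262e-07]), 'eef_pos': array([ 0.17628222, -0.46721252,  0.23040237]), 'tool_rot': array([ 9.83768955e-01,  1.79436663e-01, -1.92755754e-04, -1.04406945e-03]), 'ft_force': array([ 0.29102927, -0.82714128,  0.36496268]), 'ft_torque': array([0.01319667, 0.03241805, 0.03779562]), 'grasp_force': 0.0, 'grip_width': 0.08543717557527422}
scene {'mtx': array([[410.62244366,   0.        , 274.85964353],
       [  0.        , 410.62244366, 211.16752343],
       [  0.        ,   0.        ,   1.        ]]), 'R': array([[-0.71239263, -0.70175256, -0.00633126],
       [-0.46306695,  0.4768287 , -0.7471301 ],
       [ 0.52731939, -0.52931818, -0.66464767]]), 't': array([0.44398644, 0.27868221, 0.69461498])} [0.07905725 0.54635728 0.67269709]
side {'mtx': array([[459.92326514,   0.        , 271.33537262],
       [  0.        , 459.92326514, 207.5448895 ],
       [  0.        ,   0.        ,   1.        ]]), 'R': array([[ 0.97046583, -0.24100254,  0.01066982],
       [-0.10458434, -0.46017176, -0.8816485 ],
       [ 0.21738947,  0.85449385, -0.47178606]]), 't': array([-0.53406633,  0.1373005 ,  0.73944611])} [ 0.37190481 -0.69738168  0.47560954]
```

View pics/scene0.png

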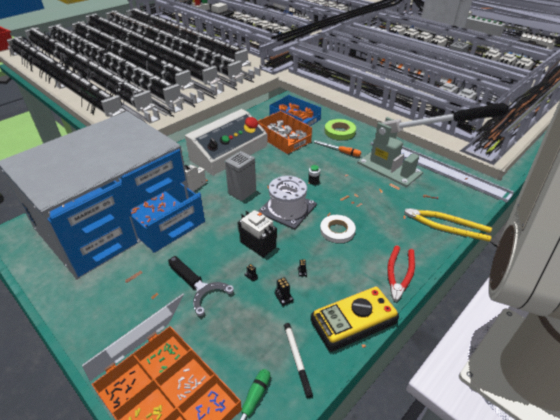

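View pics/side0.png

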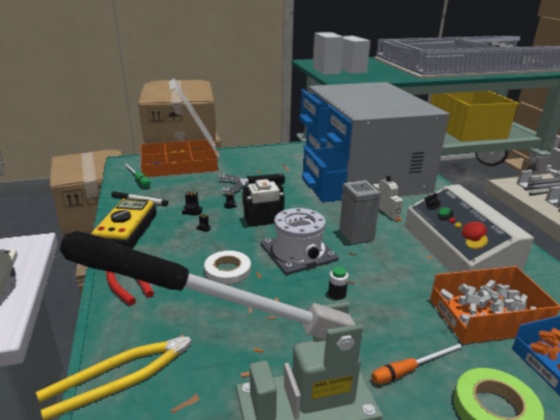

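Scene view: insert candidates are (252,271) small, (283,290) largest and (302,268) smallest, so I choose (283,290). The spanner is at about (200,290), the housing at (288,198), the contactor at (258,232), the relay box at (240,175), the tape at (338,229) and the button at (314,175). I'll check the choice in a rectified close crop and measure.

```bash
cat > h.py <<'E'
from workcell import get_obs, imaging
import cv2,numpy as np
from scipy.spatial.transform import Rotation as R
def cloud(d,c):
    v,u=np.mgrid[:d.shape[0],:d.shape[1]]
    K=c["mtx"];pc=np.dstack([(u-K[0,2])/K[0,0]*d,(v-K[1,2])/K[1,1]*d,d])
    P=(pc-c["t"])@c["R"];P[d==0]=np.nan;return P
def ray(c,u,v,z):
    K=c["mtx"];r=np.array([(u-K[0,2])/K[0,0],(v-K[1,2])/K[1,1],1])@c["R"];o=-c["R"].T@c["t"]
    return o+r*(z-o[2])/r[2]
def proj(c,P):
    q=c["mtx"]@(c["R"]@np.asarray(P)+c["t"]);return q[:2]/q[2]
E
python3 - <<'E'
from h import *
d={n:np.load(f"pics/{n}0.npz") for n in("scene","side")}
S=imaging.calibration("scene");P=cloud(d["scene"]["d"],S)
for n,u,v in[("ins",283,283),("sm1",252,266),("sm2",302,263),("ring",288,188),("contactor top",258,218),("relay",240,158),("tape",338,222),("button",314,170),("handle",185,272),("pinA?",201,313),("pinB?",232,288)]:
    print(n,P[v,u].round(3))
Q=cloud(d["side"]["d"],imaging.calibration("side"))
# parts: dark/any pixels above table clusters, both views
for nm,X in(("scene",P),("side",Q)):
    m=((X[...,2]>.006)&(X[...,0]>.2)&(X[...,0]<.75)&(abs(X[...,1])<.34)).astype(np.uint8)
    n,l,s,_=cv2.connectedComponentsWithStats(m)
    for i in range(1,n):
        if s[i,4]>60:
            q=X[l==i];print(nm,s[i,:5],np.percentile(q,1,0).round(3),np.percentile(q,99,0).round(3))
a=cv2.resize(d["scene"]["p"][240:320,165:325],None,fx=5,fy=5,interpolation=cv2.INTER_CUBIC)
cv2.imwrite("pics/crop1.png",a[:,:,::-1])
E
```

```text
ins [0.421 0.182 0.042]
sm1 [0.505 0.187 0.029]
sm2 [0.436 0.11  0.03 ]
ring [ 0.607 -0.029  0.053]
contactor top [0.554 0.12  0.087]
relay [0.727 0.015 0.105]
tape [ 0.472 -0.058  0.01 ]
button [ 0.616 -0.137  0.046]
handle [0.597 0.289 0.021]
pinA? [0.498 0.325 0.015]
pinB? [0.501 0.246 0.015]
scene [ 357  103  151   83 2778] [ 0.285 -0.339  0.007] [ 0.582 -0.294  0.271]
scene [328 145  33  12 140] [ 0.602 -0.328  0.006] [ 0.699 -0.305  0.02 ]
scene [ 224  152   32   48 1188] [ 0.699 -0.01   0.007] [0.748 0.049 0.107]
scene [308 165  12  19 181] [ 0.608 -0.154  0.007] [ 0.635 -0.13   0.049]
scene [ 237  176   79   81 3046] [ 0.522 -0.064  0.006] [0.638 0.143 0.086]
scene [105 181  27  42 604] [0.736 0.307 0.1  ] [0.745 0.34  0.186]
scene [147 180  26  18 194] [0.738 0.199 0.117] [0.75  0.257 0.13 ]
scene [ 135  190   70   63 2009] [0.685 0.158 0.007] [0.747 0.3   0.091]
scene [404 209  88  31 743] [ 0.204 -0.281  0.006] [ 0.377 -0.198  0.014]
scene [320 215  35  27 583] [ 0.422 -0.079  0.006] [ 0.498 -0.001  0.017]
scene [387 246  28  55 674] [ 0.253 -0.095  0.006] [0.331 0.039 0.0
[... 1084 characters left out ...]
84  0.006] [ 0.498 -0.007  0.017]
side [328 266  20  32 507] [ 0.608 -0.164  0.006] [ 0.635 -0.139  0.049]
side [106 271  30  34 331] [ 0.258 -0.104  0.006] [ 0.305 -0.019  0.015]
side [189 273 163  46 610] [ 0.387 -0.34   0.124] [ 0.559 -0.319  0.214]
side [137 280  17  16 124] [ 0.311 -0.09   0.006] [ 0.334 -0.049  0.014]
side [  41  337  151   82 2950] [ 0.203 -0.29   0.006] [ 0.377 -0.204  0.015]
side [ 273  336   53   70 1044] [ 0.475 -0.34   0.009] [ 0.531 -0.299  0.091]
side [372 344  88  40 826] [ 0.602 -0.336  0.006] [ 0.739 -0.301  0.021]
side [236 361  36  53 755] [ 0.43  -0.34   0.007] [ 0.465 -0.299  0.066]
side [357 373  11  17  99] [ 0.576 -0.34   0.009] [ 0.59  -0.318  0.012]
```

View pics/crop1.png

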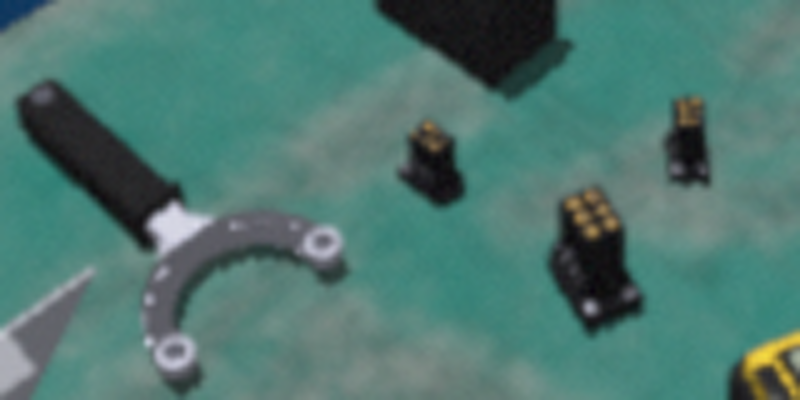

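The choice is confirmed: (283,290), six contacts and the largest, at about world (0.42, 0.182). First I go up over the lever, then across.

The rows are not in the units I measure in: shifts go in shares of 0.5 m and turns go in shares of 2 rad. I convert before sending: -0.42 m / 0.5 = -0.84, -0.05 m / 0.5 = -0.1.

```bash
cat >> h.py <<'E'
def rel(p,ax=None):
    """tool-axes shift/turn to reach TCP p; ax = world yaw wanted for tool x (tool straight down)"""
    o=get_obs();A=R.from_quat(o["tool_rot"]);d=A.inv().apply(np.array(p)-o["eef_pos"])
    x=A.as_matrix()[:,0]
    if ax is None: ax=np.arctan2(x[1],x[0])
    T=R.from_matrix(np.array([[np.cos(ax),np.sin(ax),0],[np.sin(ax),-np.cos(ax),0],[0,0,-1.]]).T)
    T=R.from_matrix(np.column_stack([[np.cos(ax),np.sin(ax),0],[np.sin(ax),-np.cos(ax),0],[0,0,-1]]))
    r=(A.inv()*T).as_rotvec()
    print("TCP",o["eef_pos"].round(4),"yaw",np.arctan2(x[1],x[0]).round(3),"-> rot",r.round(4),"d",d.round(4),"clk",o["clock"],"j6",o["joint_pos"][5].round(2))
E
sed -i '/^    T=R.from_matrix(np.array/d' h.py
python3 -c "
from h import *
c=imaging.calibration('wrist');o=get_obs();A=R.from_quat(o['tool_rot'])
print(c['mtx'],'cam pos in tool',A.inv().apply(-c['R'].T@c['t']-o['eef_pos']).round(4),'cam axes in tool',(c['R']@A.as_matrix()).round(3))"
```

```text
[[378.49046361   0.         282.01936881]
 [  0.         378.49046361 205.06947347]
 [  0.           0.           1.        ]] cam pos in tool [ 6.820e-02 -1.000e-04 -1.424e-01] cam axes in tool [[ 0.001  1.     0.   ]
 [-0.963  0.001 -0.271]
 [-0.271 -0.     0.963]]
```

Request:
jog_arm(
  plan="0,0,0,0,0,-0.12,0.085;0,0,0,0,0,-0.24,0.085;0,0,0,0.1,-0.1,-0.36,0.085;0,0,0,0.78,-0.84,-0.36,0.085;0,0,0,0.78,-0.84,-0.36,0.085;0,0,0,0.78,-0.84,-0.36,0.085;0,0,0,0.78,-0.84,-0.36,0.085;0,0,0,0.78,-0.84,-0.36,0.085;0,0,0,0.78,-0.84,-0.36,0.085;0,0,0,0.78,-0.84,-0.36,0.085",
)

```text
clock: 1.35
eef_pos: [0.3602, -0.0171, 0.408]
tool_rot: [0.984, 0.179, 0.0, 0.0]
ft_force: [1.3, -1.2, 0.9]
grip_width: 0.0851
grasp_force: 0.0
```

In the tool's units: 0.128 m / 0.5 = 0.256, -0.055 m / 0.5 = -0.11, 0.36 rad / 2 = 0.18.

Request:
jog_arm(
  plan="0,0,0.09,0.12,-0.06,0.04,0.085;0,0,0.18,0.256,-0.11,0.1,0.085;0,0,0.18,0.256,-0.11,0.1,0.085;0,0,0.18,0.256,-0.11,0.1,0.085",
)

```text
clock: 1.85
eef_pos: [0.4627, 0.036, 0.3558]
tool_rot: [0.999, 0.028, -0.003, -0.017]
ft_force: [-0.1, -1.6, -0.4]
grip_width: 0.085
grasp_force: 0.0
```

```bash
python3 - <<'E'
from h import *
c=imaging.calibration("wrist");p,d=imaging.camera("wrist");rel([0,0,0],0)
cv2.imwrite("pics/w1.png",p[:,:,::-1]);np.savez("pics/w1.npz",p=p,d=d,**c)
E
```

```text
TCP [0.4622 0.0357 0.3571] yaw 0.056 -> rot [-0.0334  0.005   0.0559] d [-0.462   0.0218  0.3584] clk 1.9 j6 3.14
```

View pics/w1.png

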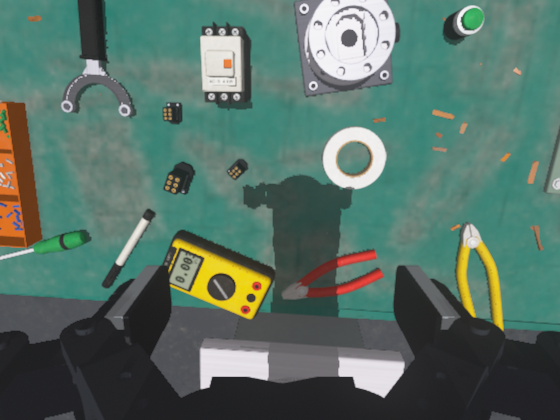

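Wrist view: the chosen insert is at (178,180), its smaller look-alikes at (172,112) and (237,170), the ring centre near (350,38), and the spanner pins at (68,106) and (125,110). Now close over the insert with the tool turned to keep joint 6 in range.

```bash
python3 - <<'E'
from h import *
rel([.42,.185,.18],1.2)
E
```

```text
TCP [0.4622 0.0357 0.3571] yaw 0.056 -> rot [-0.0321 -0.0156 -1.1439] d [-0.0331 -0.1454  0.1822] clk 1.9 j6 3.14
```

In the tool's units: 0.178 m / 0.5 = 0.356, -0.105 m / 0.5 = -0.21, -1.2 rad / 2 = -0.6.

Request:
jog_arm(
  plan="0,0,-0.1,-0.08,-0.06,0.04,0.085;0,0,-0.2,-0.08,-0.12,0.12,0.085;0,0,-0.3,-0.08,-0.21,0.2,0.085;0,0,-0.4,-0.08,-0.21,0.32,0.085;0,0,-0.5,-0.08,-0.21,0.356,0.085;0,0,-0.6,-0.08,-0.21,0.356,0.085;0,0,-0.6,-0.08,-0.21,0.356,0.085;0,0,-0.6,-0.08,-0.21,0.356,0.085",
)

```text
clock: 2.9
eef_pos: [0.4162, 0.1437, 0.1848]
tool_rot: [0.81, 0.587, 0.01, -0.014]
ft_force: [-0.6, 0.2, 0.6]
grip_width: 0.085
grasp_force: 0.0
```

```bash
python3 - <<'E'
from h import *
c=imaging.calibration("wrist");p,d=imaging.camera("wrist");rel([.42,.185,.18],1.2)
P=cloud(d,c);np.savez("pics/w2.npz",p=p,d=d,**c)
u,v=proj(c,[.42,.185,.03]).astype(int);print(u,v)
a=cv2.resize(p[max(v-70,0):v+70,max(u-90,0):u+90],None,fx=4,fy=4,interpolation=cv2.INTER_CUBIC)
cv2.imwrite("pics/w2.png",a[:,:,::-1])
E
```

```text
TCP [0.4163 0.1438 0.1847] yaw 1.254 -> rot [-0.0126 -0.0317  0.0538] d [ 0.0401 -0.0093  0.0061] clk 2.95 j6 2.2
273 142
```

View pics/w2.png

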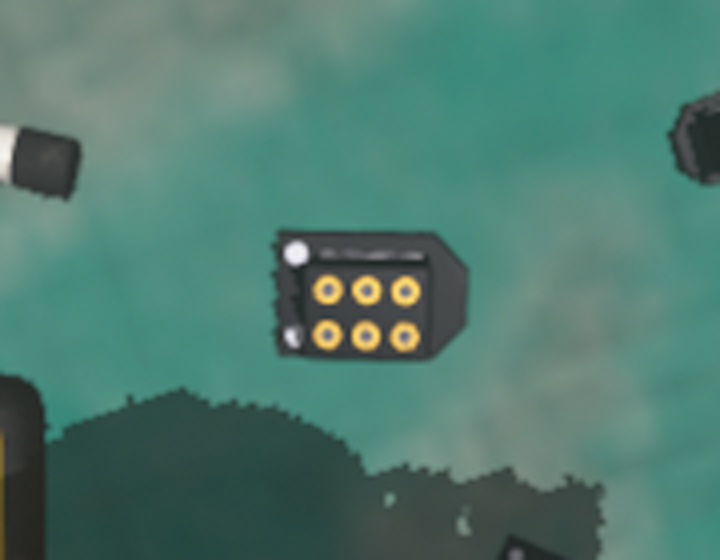

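Crop: the insert stands upright with contacts at crop (328–405, 290–335). The cut corners, its +x end, point to the image right, which is tool +y.

```bash
python3 - <<'E'
from h import *
z=np.load("pics/w2.npz");c={k:z[k] for k in("mtx","R","t")};p=z["p"].astype(int);P=cloud(z["d"],c)
m=((p[...,0]-p[...,2]>50)&(P[...,2]>.03)&(P[...,2]<.06)&(np.hypot(P[...,0]-.42,P[...,1]-.185)<.03))
v,u=np.nonzero(m);pts=np.array([ray(c,a,b,.046) for a,b in zip(u,v)])
r=cv2.minAreaRect(pts[:,:2].astype(np.float32)*1000);print("contacts",len(u),pts.mean(0).round(4),r, np.nanmedian(P[m],0).round(4))
# flange: pts non-green within z .006-.013
f=(P[...,2]>.007)&(P[...,2]<.02)&(np.hypot(P[...,0]-.42,P[...,1]-.185)<.035)
print("flange",cv2.minAreaRect(P[f][:,:2].astype(np.float32)*1000),f.sum())
b=(P[...,2]>.007)&(np.hypot(P[...,0]-.42,P[...,1]-.185)<.035)
v,u=np.nonzero(b);q=np.array([ray(c,a,e,.01)[:2] for a,e in zip(u,v)],np.float32)*1000
print("all @10mm",cv2.minAreaRect(q))
o=get_obs();T=R.from_quat(o["tool_rot"]).as_matrix();print("tool y",T[:,1].round(3),"yaw of +x insert ~",np.arctan2(T[1,1],T[0,1]).round(3))
# ring & spanner from w1
z=np.load("pics/w1.npz");c={k:z[k] for k in("mtx","R","t")};P=cloud(z["d"],c)
g=(P[...,2]>.066)&(P[...,2]<.075)&(np.hypot(P[...,0]-.59,P[...,1]+.03)<.08)
print("ring",cv2.minEnclosingCircle(P[g][:,:2].astype(np.float32)*1000),g.sum())
for nm,(lo,hi) in dict(contactor=(.075,.1),relay=(.098,.115)).items():
    g=(P[...,2]>lo)&(P[...,2]<hi)&(P[...,0]>.4)&(P[...,1]<.2);print(nm,cv2.minAreaRect(P[g][:,:2].astype(np.float32)*1000),g.sum())
z0=np.load("pics/scene0.npz");S=imaging.calibration("scene");Q=cloud(z0["d"],S)
for X in(P,Q):
  g=(X[...,2]>.009)&(X[...,2]<.03)&(X[...,1]>.225)&(X[...,1]<.345)&(X[...,0]>.48)&(X[...,0]<.66)
  s=X[g];hd=s[s[:,0]>.57];print("handle",cv2.fitLine(hd[:,:2].astype(np.float32),2,0,.01,.01).ravel().round(4),s.min(0).round(3),s.max(0).round(3))
E
```

```text
contacts 232 [0.4198 0.1805 0.046 ] ((419.7650451660156, 180.44561767578125), (13.332393646240234, 19.442638397216797), 71.9384536743164) [0.4198 0.1805 0.046 ]
flange ((420.5110168457031, 180.29727172851562), (25.905839920043945, 39.708499908447266), 72.01659393310547) 591
all @10mm ((340.69085693359375, 68.72667694091797), (287.003662109375, 286.102294921875), 72.48561096191406)
tool y [ 0.95  -0.312 -0.012] yaw of +x insert ~ -0.317
ring ((596.0482177734375, -19.223602294921875), 45.15422821044922) 3612
contactor ((559.8766479492188, 115.40389251708984), (81.5262222290039, 42.358131408691406), 2.027249574661255) 2018
relay ((0.0, 0.0), (0.0, 0.0), 0.0) 0
handle [ 0.9997 -0.025   0.5983  0.2803] [0.496 0.24  0.009] [0.627 0.327 0.025]
handle [ 0.9999 -0.0117  0.6089  0.2897] [0.497 0.245 0.009] [0.652 0.332 0.025]
```

```bash
python3 - <<'E'
from h import *
rel([.4202,.1804,.12],2.828)
E
```

```text
TCP [0.4163 0.1438 0.1847] yaw 1.254 -> rot [ 0.016  -0.0343 -1.5741] d [ 0.0339 -0.0069  0.0659] clk 2.95 j6 2.2
```

In the tool's units: 0.066 m / 0.5 = 0.132, 0.04 m / 0.5 = 0.08, -1.574 rad / 2 = -0.787.

Request:
jog_arm(
  plan="0.008,-0.0172,-0.787,0.068,-0.014,0.04,0.06;0.008,-0.0172,-0.787,0.068,-0.014,0.04,0.06;0.008,-0.0172,-0.787,0.068,-0.014,0.08,0.06;0.008,-0.0172,-0.787,0.068,-0.014,0.132,0.06;0.008,-0.0172,-0.787,0.068,-0.014,0.132,0.05;0.008,-0.0172,-0.787,0.068,-0.014,0.132,0.05;0.008,-0.0172,-0.787,0.068,-0.014,0.132,0.05;0.008,-0.0172,-0.787,0.068,-0.014,0.132,0.05;0.008,-0.0172,-0.787,0.068,-0.014,0.132,0.05;0.008,-0.0172,-0.787,0.068,-0.014,0.132,0.05",
)

```text
clock: 4.2
eef_pos: [0.4202, 0.1807, 0.1195]
tool_rot: [0.156, 0.988, -0.0, -0.0]
ft_force: [-0.9, 0.6, 0.5]
grip_width: 0.0497
grasp_force: 0.0
```

```bash
python3 - <<'E'
from h import *
c=imaging.calibration("wrist");p,d=imaging.camera("wrist")
P=cloud(d,c);p=p.astype(int);near=np.hypot(P[...,0]-.42,P[...,1]-.18)<.035
m=(p[...,0]-p[...,2]>50)&(P[...,2]>.03)&(P[...,2]<.06)&near
print("contacts",m.sum(),cv2.minAreaRect(P[m][:,:2].astype(np.float32)*1000))
f=(P[...,2]>.007)&(P[...,2]<.02)&near
print("flange",f.sum(),cv2.minAreaRect(P[f][:,:2].astype(np.float32)*1000))
rel([.4202,.1804,.024],2.828)
E
```

```text
contacts 178 ((420.1710205078125, 180.51951599121094), (13.328566551208496, 19.723796844482422), 72.11482238769531)
flange 867 ((417.74346923828125, 181.80126953125), (25.959911346435547, 35.162960052490234), 71.26427459716797)
TCP [0.4202 0.1807 0.1194] yaw 2.828 -> rot [-0.0003 -0.0008 -0.0004] d [-0.0002 -0.0003  0.0954] clk 4.25 j6 0.72
```

In the tool's units: 0.0955 m / 0.5 = 0.191, -0.06 m / 0.5 = -0.12.

Request:
jog_arm(
  plan="0,0,0,0,0,0.1,0.05;0,0,0,0,0,0.191,0.05;0,0,0,0,0,0.191,0.05;0,0,0,0,0,0.191,0.012;0,0,0,0,0,0.191,0.012;0,0,0,0,0,0.191,0.012;0,0,0,0,0,0.191,0.012;0,0,0,0,0,-0.02,0.012;0,0,0,0,0,-0.12,0.012;0,0,0,0,0,-0.12,0.012",
)

```text
clock: 5.5
eef_pos: [0.422, 0.1817, 0.1836]
tool_rot: [0.155, 0.988, 0.002, 0.002]
ft_force: [0.3, 0.4, -0.8]
grip_width: 0.0166
grasp_force: 59.1
```

```bash
python3 -c "
from h import *
rel([.56,-.01,.24],3.14)"
```

```text
TCP [0.422  0.1817 0.1836] yaw 2.83 -> rot [ 0.0034  0.0048 -0.3102] d [-0.1904 -0.1399 -0.0562] clk 5.5 j6 0.72
```

In the tool's units: -0.26 m / 0.5 = -0.52, -0.066 m / 0.5 = -0.132, -0.31 rad / 2 = -0.155.

Request:
jog_arm(
  plan="0.0015,0.0025,-0.04,-0.06,-0.03,-0.08,0.012;0.0015,0.0025,-0.08,-0.18,-0.09,-0.132,0.012;0.0015,0.0025,-0.155,-0.29,-0.14,-0.132,0.012;0.0015,0.0025,-0.155,-0.4,-0.2,-0.132,0.012;0.0015,0.0025,-0.155,-0.52,-0.254,-0.132,0.012;0.0015,0.0025,-0.155,-0.52,-0.254,-0.132,0.012;0.0015,0.0025,-0.155,-0.52,-0.254,-0.132,0.012;0.0015,0.0025,-0.155,-0.52,-0.254,-0.132,0.012",
)

```text
clock: 6.5
eef_pos: [0.6279, -0.0184, 0.2454]
tool_rot: [0.0, 1.0, -0.001, -0.003]
ft_force: [-0.4, -0.5, -1.3]
grip_width: 0.0168
grasp_force: 59.1
```

```bash
python3 - <<'E'
from h import *
c=imaging.calibration("wrist");p,d=imaging.camera("wrist");rel([.596,-.019,.2],3.14)
cv2.imwrite("pics/w3.png",p[:,:,::-1]);np.savez("pics/w3.npz",p=p,d=d,**c)
E
```

```text
TCP [ 0.6279 -0.0183  0.2455] yaw -3.141 -> rot [-0.0023 -0.0065  0.0018] d [ 0.0316 -0.0006  0.0458] clk 6.55 j6 -0.03
```

View pics/w3.png

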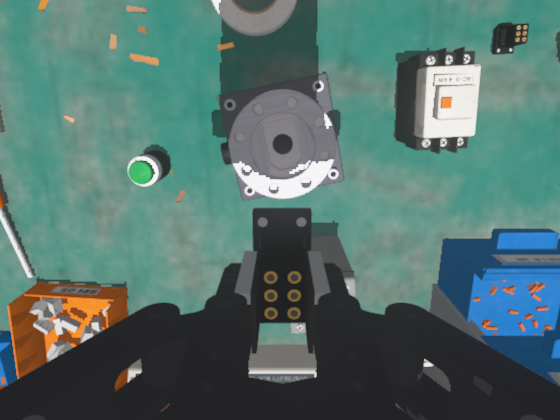

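The view shows the insert held upright with the square end (screws) at (282,212), so its +x points away from the robot. The housing is at (282,140) and turned about +0.2 rad.

```bash
cat > m.py <<'E'
from h import *
def house(P,c0=(.596,-.019)):
    rr=np.hypot(P[...,0]-c0[0],P[...,1]-c0[1]);z=P[...,2]
    g=(z>.0665)&(z<.074)&(rr<.06);print("ring circ",cv2.minEnclosingCircle(P[g][:,:2].astype(np.float32)*1000),"z",np.median(z[g]).round(4),g.sum())
    # ring annulus centroid-free fit on outer edge
    g=(z>.004)&(z<.012)&(rr<.085);print("plate",cv2.minAreaRect(P[g][:,:2].astype(np.float32)*1000),g.sum())
    g=(z>.044)&(z<.053)&(rr<.028);print("pocket floor",cv2.minAreaRect(P[g][:,:2].astype(np.float32)*1000),np.median(z[g]),g.sum())
E
python3 - <<'E'
from m import *
for f in("w1","w3"):
    z=np.load(f"pics/{f}.npz");c={k:z[k] for k in("mtx","R","t")};P=cloud(z["d"],c);print(f);house(P)
z=np.load("pics/w3.npz");c={k:z[k] for k in("mtx","R","t")};P=cloud(z["d"],c)
g=(P[...,2]>.08)&(P[...,2]<.095)&(P[...,0]<.62)&(P[...,1]>.04)&(P[...,1]<.2);print("contactor",cv2.minAreaRect(P[g][:,:2].astype(np.float32)*1000))
# flange of held insert: rows above gripper
q=P[(P[...,2]>.2)&(P[...,2]<.24)&(abs(P[...,1]+.0183)<.016)&(P[...,0]<.628)&(P[...,0]>.59)]
g=q[q[:,2]<.236];print("held flange",cv2.minAreaRect(g[:,:2].astype(np.float32)*1000),np.percentile(g[:,2],[2,50,98]).round(4),len(g))
A=np.c_[g[:,:2],np.ones(len(g))]
print("plane",np.linalg.lstsq(A,g[:,2],rcond=None)[0])
E
```

```text
w1
ring circ ((596.0482177734375, -19.223602294921875), 45.15422821044922) z 0.0698 3419
plate ((596.0635986328125, -19.17281723022461), (107.99835205078125, 108.0216293334961), 11.511563301086426) 1857
pocket floor ((596.7203979492188, -19.848594665527344), (41.89740753173828, 27.337554931640625), 11.523405075073242) 0.048169459949070355 1038
w3
ring circ ((596.7576904296875, -18.170103073120117), 45.08625030517578) z 0.0699 5389
plate ((596.8621215820312, -18.181053161621094), (108.0770263671875, 108.11888885498047), 11.50712776184082) 2518
pocket floor ((597.08447265625, -18.145038604736328), (42.15190505981445, 28.49373435974121), 11.71001148223877) 0.04814805733430287 1480
contactor ((560.5960083007812, 115.63360595703125), (26.091447830200195, 29.869821548461914), 2.6426870822906494)
held flange ((615.37451171875, -18.537673950195312), (26.0316104888916, 18.812686920166016), 89.8545150756836) [0.2228 0.2298 0.2349] 1823
plane [ 0.19898715 -0.01023002  0.10763144]
```

```bash
python3 - <<'E'
from h import *
z=np.load("pics/w3.npz");c={k:z[k] for k in("mtx","R","t")};P=cloud(z["d"],c);p=z["p"].astype(int)
m=(p[...,0]-p[...,2]>40)&(P[...,2]>.25)&(P[...,2]<.285)&(abs(P[...,0]-.628)<.02)&(abs(P[...,1]+.018)<.016)
print("contacts",m.sum(),cv2.minAreaRect(P[m][:,:2].astype(np.float32)*1000),np.percentile(P[m][:,2],[5,50,95]).round(4))
q=P[(P[...,2]>.2)&(P[...,2]<.245)&(abs(P[...,1]+.0183)<.010)&(P[...,0]<.63)&(P[...,0]>.59)]
for lo in np.arange(.600,.626,.002):
    s=q[(q[:,0]>=lo)&(q[:,0]<lo+.002)]
    if len(s):print(lo.round(3),len(s),np.percentile(s[:,2],[5,50,95]).round(4))
E
```

```text
contacts 581 ((626.69482421875, -18.421669006347656), (13.18783950805664, 19.846769332885742), 89.2472152709961) [0.2649 0.2659 0.2668]
0.604 1 [0.2258 0.2258 0.2258]
0.606 383 [0.2223 0.2283 0.2306]
0.608 206 [0.2291 0.23   0.231 ]
0.61 188 [0.2292 0.23   0.2311]
0.612 198 [0.2289 0.2299 0.231 ]
0.614 587 [0.2293 0.2371 0.2442]
0.616 26 [0.2293 0.2305 0.2437]
0.618 7 [0.2289 0.2297 0.2304]
```

```bash
python3 - <<'E'
from h import *
rel([.598,-.0182,.115],np.pi+.205)
E
```

```text
TCP [ 0.6279 -0.0183  0.2455] yaw -3.141 -> rot [-0.0016 -0.0067 -0.2048] d [0.0291 0.0004 0.1307] clk 6.55 j6 -0.03
```

In the tool's units: 0.131 m / 0.5 = 0.262, 0.09 m / 0.5 = 0.18, -0.205 rad / 2 = -0.1025.

Request:
jog_arm(
  plan="-0.0008,-0.0034,-0.05,0.058,0.0008,0.08,0.012;-0.0008,-0.0034,-0.1025,0.058,0.0008,0.18,0.012;-0.0008,-0.0034,-0.1025,0.058,0.0008,0.262,0.012;-0.0008,-0.0034,-0.1025,0.058,0.0008,0.262,0.012;-0.0008,-0.0034,-0.1025,0.058,0.0008,0.262,0.012",
)

```text
clock: 7.18
eef_pos: [0.5999, -0.0189, 0.1161]
tool_rot: [-0.102, 0.995, -0.0, 0.001]
ft_force: [0.9, 0.1, -0.6]
grip_width: 0.017
grasp_force: 59.1
```

```bash
python3 - <<'E'
from m import *
c=imaging.calibration("wrist");p,d=imaging.camera("wrist");P=cloud(d,c);rel([.598,-.0182,.0735],np.pi+.205)
np.savez("pics/w4.npz",p=p,d=d,**c);house(P);p=p.astype(int)
m=(p[...,0]-p[...,2]>40)&(P[...,2]>.115)&(P[...,2]<.155)&(np.hypot(P[...,0]-.598,P[...,1]+.018)<.016)
print("contacts",m.sum(),cv2.minAreaRect(P[m][:,:2].astype(np.float32)*1000),np.median(P[m][:,2]))
cv2.imwrite("pics/w4.png",p[:,:,::-1])
E
```

```text
TCP [ 0.6006 -0.019   0.1167] yaw -2.937 -> rot [-0.0013  0.0041 -0.0008] d [0.0025 0.0014 0.0432] clk 7.225 j6 -0.24
ring circ ((596.4614868164062, -18.29413604736328), 45.26796340942383) z 0.0698 9698
plate ((596.1771240234375, -18.515247344970703), (107.3093490600586, 108.1403579711914), 11.280839920043945) 4396
pocket floor ((584.7832641601562, -20.775245666503906), (13.691673278808594, 28.57293128967285), 11.798571586608887) 0.04802089370530092 1167
contacts 592 ((598.4605712890625, -19.142284393310547), (19.692455291748047, 13.144207000732422), 12.47008991241455) 0.13668929799438456[ WARN:0@0.651] global loadsave.cpp:1063 imwrite_ Unsupported depth image for selected encoder is fallbacked to CV_8U.
```

View pics/w4.png

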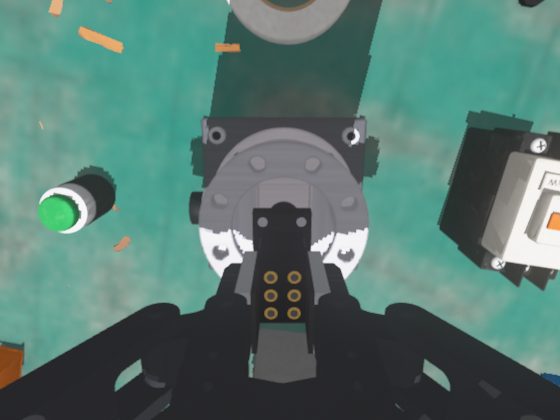

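In the tool's units: 0.005 m / 0.5 = 0.01, 0.01 rad / 2 = 0.005.

Request:
jog_arm(
  plan="0,0,0.005,0,0,0.01,0.012;0,0,0.005,0,0,0.01,0.012",
)

```text
clock: 7.48
eef_pos: [0.5993, -0.0196, 0.1096]
tool_rot: [-0.096, 0.995, -0.0, 0.0]
ft_force: [-0.3, -0.1, -0.9]
grip_width: 0.0164
grasp_force: 59.0
```

```bash
python3 - <<'E'
from m import *
c=imaging.calibration("wrist");p,d=imaging.camera("wrist");P=cloud(d,c)
house(P);p=p.astype(int)
m=(p[...,0]-p[...,2]>40)&(P[...,2]>.105)&(P[...,2]<.155)&(np.hypot(P[...,0]-.598,P[...,1]+.018)<.016)
r=cv2.minAreaRect(P[m][:,:2].astype(np.float32)*1000);print("contacts",m.sum(),r,np.median(P[m][:,2]))
a=.201;f=(P[...,2]>.084)&(P[...,2]<.104)&(np.hypot(P[...,0]-.598,P[...,1]+.018)<.03)
xy=P[f][:,:2]-[.5965,-.0183];L=np.array([[np.cos(a),np.sin(a)],[-np.sin(a),np.cos(a)]])@xy.T
print("flange rel ring, x min",np.percentile(L[0],1).round(4),"y",np.percentile(L[1],[1,99]).round(4),np.median(P[f][:,2]))
rel([.598,-.0182,.0735],np.pi+.195)
E
```

```text
ring circ ((596.437744140625, -18.489543914794922), 45.2317008972168) z 0.0698 10058
plate ((595.7721557617188, -18.628437042236328), (106.71595001220703, 108.38429260253906), 11.265020370483398) 4595
pocket floor ((583.3397216796875, -21.07269287109375), (11.543619155883789, 28.578523635864258), 12.152134895324707) 0.04797459898377626 988
contacts 599 ((598.2069091796875, -19.73098373413086), (19.81894874572754, 13.22343635559082), 10.957244873046875) 0.13007163108506953
flange rel ring, x min -0.0191 y [-0.0144  0.0112] 0.09397257083176994
TCP [ 0.5992 -0.0196  0.1094] yaw -2.948 -> rot [-0.0004  0.0004 -0.0017] d [0.0009 0.0017 0.0359] clk 7.525 j6 -0.23
```

In the tool's units: 0.028 m / 0.5 = 0.056, 0.0016 m / 0.5 = 0.0032, -0.005 rad / 2 = -0.0025.

Request:
jog_arm(
  plan="0,0,-0.0025,0.0024,0.0032,0.01,0.012;0,0,-0.0025,0.0024,0.0032,0.03,0.012;0,0,-0.0025,0.0024,0.0032,0.044,0.012;0,0,-0.0025,0.0024,0.0032,0.052,0.012;0,0,-0.0025,0.0024,0.0032,0.056,0.012",
)

```text
clock: 8.15
eef_pos: [0.5972, -0.0183, 0.0803]
tool_rot: [-0.099, 0.995, -0.0, -0.001]
ft_force: [-0.5, 0.6, -0.7]
grip_width: 0.0168
grasp_force: 59.0
```

```bash
python3 -c "
from h import *
print(get_obs()['ft_force'],get_obs()['ft_torque']);rel([.598,-.0182,.0735],np.pi+.2)"
```

```text
[-0.49899839  0.61832121 -0.68496825] [ 0.00413225 -0.01043425 -0.02752177]
TCP [ 0.5972 -0.0183  0.0803] yaw -2.943 -> rot [-0.0001 -0.0012 -0.0017] d [-0.0008 -0.0001  0.0068] clk 8.15 j6 -0.23
```

In the tool's units: 0.0075 m / 0.5 = 0.015, 0.0065 m / 0.5 = 0.013.

Request:
jog_arm(
  plan="0,0,0,0,0,0.006,0.012;0,0,0,0,0,0.01,0.012;0,0,0,0,0,0.013,0.012;0,0,0,0,0,0.015,0.012;0,0,0,0,0,0.015,0.012",
)

```text
clock: 8.78
eef_pos: [0.5974, -0.0183, 0.0737]
tool_rot: [-0.099, 0.995, -0.0, -0.0]
ft_force: [-0.6, 0.2, 0.9]
grip_width: 0.017
grasp_force: 59.3
```

```bash
python3 -c "
from h import *
print(get_obs()['ft_force'],get_obs()['ft_torque']);rel([.598,-.0182,.0735],np.pi+.2)"
```

```text
[-0.55886475  0.16735208  0.94537941] [ 0.03662834  0.14552181 -0.00859494]
TCP [ 0.5974 -0.0183  0.0737] yaw -2.943 -> rot [-0.0003 -0.0002 -0.0016] d [-0.0006 -0.      0.0002] clk 8.775 j6 -0.23
```

In the tool's units: -0.16 m / 0.5 = -0.32, -0.1 m / 0.5 = -0.2.

Request:
jog_arm(
  plan="0,0,0,0,0,0,0.03;0,0,0,0,0,0,0.03;0,0,0,0,0,0,0.03;0,0,0,0,0,-0.08,0.03;0,0,0,0,0,-0.2,0.05;0,0,0,0,0,-0.32,0.085;0,0,0,0.1,0,-0.32,0.085;0,0,0,0.1,0,-0.32,0.085;0,0,0,0.1,0,-0.32,0.085",
)

```text
clock: 9.9
eef_pos: [0.5486, -0.0281, 0.2335]
tool_rot: [-0.099, 0.995, -0.0, 0.0]
ft_force: [0.2, -0.1, 0.0]
grip_width: 0.085
grasp_force: 0.0
```

```bash
python3 - <<'E'
from m import *
c=imaging.calibration("wrist");p,d=imaging.camera("wrist");P=cloud(d,c);house(P);rel([.58,.285,.2],np.pi)
np.savez("pics/w5.npz",p=p,d=d,**c);cv2.imwrite("pics/w5.png",p[:,:,::-1]);p=p.astype(int)
m=(p[...,0]-p[...,2]>40)&(P[...,2]>.08)&(P[...,2]<.105)&(np.hypot(P[...,0]-.598,P[...,1]+.018)<.02)
print("contacts",m.sum(),cv2.minAreaRect(P[m][:,:2].astype(np.float32)*1000),np.percentile(P[m][:,2],[5,50,95]))
f=(P[...,2]>.053)&(P[...,2]<.064)&(np.hypot(P[...,0]-.598,P[...,1]+.018)<.022);print("flange",f.sum(),np.percentile(P[f][:,2],[5,50,95]))
E
```

```text
ring circ ((596.81884765625, -18.416656494140625), 45.46930694580078) z 0.0699 5000
plate ((596.2435913085938, -18.216262817382812), (107.47520446777344, 108.1568603515625), 11.49846363067627) 2230
pocket floor ((596.3163452148438, -18.13396644592285), (36.359073638916016, 28.197967529296875), 10.82207202911377) 0.04837426611956073 73
TCP [ 0.5491 -0.028   0.2334] yaw -2.943 -> rot [-0.0003  0.0003  0.1984] d [-0.092   0.3008  0.0333] clk 9.95 j6 -0.25
contacts 199 ((596.2777099609375, -18.715322494506836), (19.4351806640625, 13.549814224243164), 12.297417640686035) [0.0932249  0.09431794 0.09547761]
flange 679 [0.05653254 0.05837265 0.06228067]
```

View pics/w5.png

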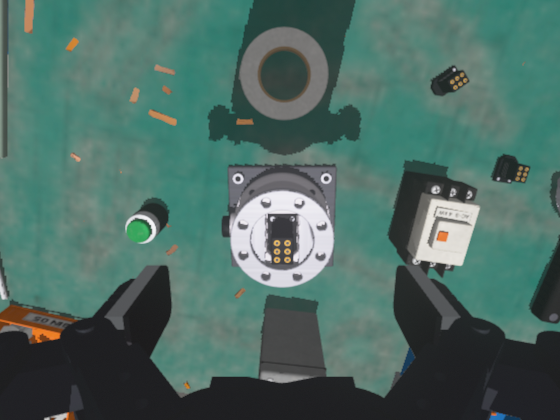

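The insert is seated at (283,250): top at 94.3 mm, flange in the pocket, ring open. From the axis, the contactor blocks roughly 83–125° and the relay box 4–33°. I'll engage with the handle at about 214° and swing to 168°, which is free. Now over to the spanner.

The rows are not in the units I measure in: shifts go in shares of 0.5 m and turns go in shares of 2 rad. I convert before sending: 0.29 m / 0.5 = 0.58, -0.08 m / 0.5 = -0.16, -1.46 rad / 2 = -0.73.

Request:
jog_arm(
  plan="0,0,-0.09,-0.04,0.12,0,0.085;0,0,-0.18,-0.08,0.24,0,0.085;0,0,-0.275,-0.12,0.36,0,0.085;0,0,-0.365,-0.16,0.48,0,0.085;0,0,-0.46,-0.16,0.58,0,0.085;0,0,-0.55,-0.16,0.58,0,0.085;0,0,-0.645,-0.16,0.58,0,0.085;0,0,-0.73,-0.16,0.58,0,0.085;0,0,-0.73,-0.16,0.58,0,0.085",
)

```text
clock: 11.08
eef_pos: [0.5703, 0.2727, 0.2324]
tool_rot: [0.737, -0.676, -0.0, 0.0]
ft_force: [0.6, 0.3, 0.5]
grip_width: 0.085
grasp_force: 0.0
```

```bash
python3 - <<'E'
from h import *
rel([.57,.285,.2],6.25)
# ring holes from w5
z=np.load("pics/w5.npz");c={k:z[k] for k in("mtx","R","t")};g=cv2.cvtColor(z["p"],cv2.COLOR_RGB2GRAY)
C=np.array([.5966,-.0184]);P=cloud(z["d"],c)
v,u=np.mgrid[:420,:560];K=c["mtx"];r=np.dstack([(u-K[0,2])/K[0,0],(v-K[1,2])/K[1,1],np.ones(u.shape)])@c["R"];o=-c["R"].T@c["t"]
X=o+r*((.07-o[2])/r[...,2])[...,None]
rad=np.hypot(X[...,0]-C[0],X[...,1]-C[1])
m=((rad>.030)&(rad<.0425)&((P[...,2]<.066)|(P[...,2]!=P[...,2]))).astype(np.uint8)
n,l,s,ce=cv2.connectedComponentsWithStats(m)
for i in range(1,n):
    if s[i,4]>5:
        q=X[l==i].mean(0)[:2]-C;print(s[i,4],np.hypot(*q).round(4),np.degrees(np.arctan2(q[1],q[0])).round(1), (np.degrees(np.arctan2(q[1],q[0]))%45).round(2))
E
```

```text
TCP [0.5703 0.2727 0.2324] yaw -1.485 -> rot [ 1.0000e-03  4.0000e-04 -1.4516e+00] d [-0.0123 -0.0008  0.0324] clk 11.075 j6 -1.21
64 0.0371 -147.6 32.45
62 0.0372 168.2 33.2
57 0.0365 -103.2 31.77
57 0.0369 124.3 34.27
48 0.0356 -58.2 31.83
52 0.0361 79.6 34.58
47 0.0354 -12.0 33.04
45 0.0354 34.1 34.13
```

In the tool's units: 0.03 m / 0.5 = 0.06, -0.012 m / 0.5 = -0.024, -1.45 rad / 2 = -0.725.

Request:
jog_arm(
  plan="0,0,-0.09,-0.024,0,0.06,0.085;0,0,-0.18,-0.024,0,0.06,0.085;0,0,-0.275,-0.024,0,0.06,0.085;0,0,-0.365,-0.024,0,0.06,0.085;0,0,-0.46,-0.024,0,0.06,0.085;0,0,-0.55,-0.024,0,0.06,0.085;0,0,-0.645,-0.024,0,0.06,0.085;0,0,-0.725,-0.024,0,0.06,0.085;0,0,-0.725,-0.024,0,0.06,0.085",
)

```text
clock: 12.2
eef_pos: [0.569, 0.2842, 0.2028]
tool_rot: [1.0, -0.019, -0.0, 0.0]
ft_force: [-0.8, 0.1, 0.0]
grip_width: 0.0851
grasp_force: 0.0
```

```bash
python3 - <<'E'
from h import *
c=imaging.calibration("wrist");p,d=imaging.camera("wrist");rel([.58,.285,.0],6.25);P=cloud(d,c)
np.savez("pics/w6.npz",p=p,d=d,**c);cv2.imwrite("pics/w6.png",p[:,:,::-1])
reg=(P[...,0]>.46)&(P[...,0]<.68)&(P[...,1]>.22)&(P[...,1]<.35)
h=reg&(P[...,2]>.0185)&(P[...,2]<.025);print("handle",h.sum(),cv2.minAreaRect(P[h][:,:2].astype(np.float32)*1000))
s=reg&(P[...,2]>.012)&(P[...,2]<.0185);print("head",s.sum(),cv2.minAreaRect(P[s][:,:2].astype(np.float32)*1000))
E
```

```text
TCP [0.569  0.2842 0.2029] yaw -0.038 -> rot [ 0.0003  0.0006 -0.0046] d [ 0.0111 -0.0013  0.2029] clk 12.25 j6 -2.64
handle 2663 ((574.038818359375, 289.2034912109375), (38.508201599121094, 154.6256103515625), 78.30512237548828)
head 926 ((573.828125, 283.3601379394531), (87.05368041992188, 154.6295623779297), 89.25051879882812)
```

View pics/w6.png

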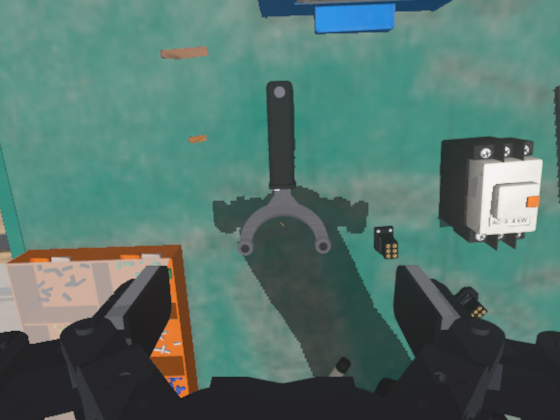

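Wrist view: the spanner handle runs from (279,85) to (283,187), with pin bosses at (246,248) and (322,245).

```bash
python3 - <<'E'
from h import *
z=np.load("pics/w6.npz");c={k:z[k] for k in("mtx","R","t")};P=cloud(z["d"],c)
reg=(P[...,0]>.46)&(P[...,0]<.68)&(P[...,1]>.22)&(P[...,1]<.35)
h=reg&(P[...,2]>.018)&(P[...,0]>.562);print("handle",cv2.minAreaRect(P[h][:,:2].astype(np.float32)*1000),P[h].min(0).round(4),P[h].max(0).round(4),np.median(P[h][:,2]))
a,b=ray(c,246,248,.016),ray(c,322,245,.016);m=(a+b)/2;d=a-b;print("pins",a.round(4),b.round(4),np.linalg.norm(d),"mid",m.round(4),"yaw",np.arctan2(-d[0],d[1]))
E
```

```text
handle ((606.4832763671875, 284.9999694824219), (129.99134826660156, 88.9537582397461), 89.99777221679688) [0.562 0.22  0.018] [0.651  0.35   0.2974] 0.2709125947779826
pins [0.504  0.3201 0.016 ] [0.5044 0.2492 0.016 ] 0.07094573952496683 mid [0.5042 0.2847 0.016 ] yaw 0.0053762080788544156
```

```bash
python3 - <<'E'
from h import *
z=np.load("pics/w6.npz");c={k:z[k] for k in("mtx","R","t")};P=cloud(z["d"],c)
reg=(P[...,0]>.46)&(P[...,0]<.68)&(P[...,1]>.22)&(P[...,1]<.35)&(P[...,2]<.03)
h=reg&(P[...,2]>.018)&(P[...,0]>.562);print("handle",cv2.minAreaRect(P[h][:,:2].astype(np.float32)*1000),P[h].min(0).round(4),P[h].max(0).round(4))
h=reg&(P[...,2]>.01);n=cv2.fitLine(P[reg&(P[...,2]>.018)&(P[...,0]>.57)][:,:2].astype(np.float32),2,0,.01,.01).ravel();print(n)
q=P[h][:,:2];hd=q[q[:,0]<.55];print("head",cv2.minAreaRect(hd.astype(np.float32)*1000),hd.min(0),hd.max(0))
for s in(1,-1):
    k=hd[(s*(hd[:,1]-.285)>.028)&(hd[:,0]<.513)];print("boss",k.mean(0).round(4),k.min(0).round(4),k.max(0).round(4))
E
```

```text
handle ((606.4983520507812, 284.2700500488281), (88.9079360961914, 23.724395751953125), 0.4690885543823242) [0.562  0.2721 0.018 ] [0.651  0.2958 0.0249]
[ 0.9999753  -0.00702356  0.6115832   0.28361294]
head ((523.246826171875, 284.0218200683594), (87.05368041992188, 53.45823669433594), 89.25051879882812) [0.49602303 0.24075717] [0.54995563 0.32782986]
boss [0.5047 0.3206] [0.497  0.3136] [0.5123 0.3278]
boss [0.5041 0.2483] [0.496  0.2408] [0.5124 0.2553]
```

In the tool's units: 0.2 m / 0.5 = 0.4, 0.015 m / 0.5 = 0.03, -0.03 rad / 2 = -0.015.

Request:
jog_arm(
  plan="0,0,-0.015,0.03,-0.0008,0.1,0.045;0,0,-0.015,0.03,-0.0008,0.22,0.045;0,0,-0.015,0.03,-0.0008,0.32,0.045;0,0,-0.015,0.03,-0.0008,0.36,0.04;0,0,-0.015,0.03,-0.0008,0.39,0.04;0,0,-0.015,0.03,-0.0008,0.4,0.04;0,0,-0.015,0.03,-0.0008,0.4,0.04",
)

```text
clock: 13.12
eef_pos: [0.5842, 0.2841, 0.0039]
tool_rot: [1.0, -0.002, 0.0, -0.0]
ft_force: [0.0, -0.2, 0.4]
grip_width: 0.0401
grasp_force: 0.0
```

```bash
python3 -c "
from h import *
print(get_obs()['ft_force']);rel([.584,.284,.002],6.275)"
```

```text
[ 0.02441797 -0.24852447  0.44584656]
TCP [0.5842 0.2841 0.0039] yaw -0.004 -> rot [-0.0002 -0.0007  0.0042] d [-0.0002  0.0001  0.0019] clk 13.125 j6 -2.68
```

Close with a small extra descent, then a lift to check the hold.

In the tool's units: -0.16 m / 0.5 = -0.32, -0.13 m / 0.5 = -0.26, 0.004 rad / 2 = 0.002.

Request:
jog_arm(
  plan="0,0,0.002,0,0,0.004,0.04;0,0,0.002,0,0,0.004,0.015;0,0,0.002,0,0,0.004,0.015;0,0,0.002,0,0,0.004,0.015;0,0,0.002,0,0,0.004,0.015;0,0,0.002,0,0,-0.02,0.015;0,0,0.002,0,0,-0.14,0.015;0,0,0.002,0,0,-0.26,0.015;0,0,0.002,0,0,-0.32,0.015;0,0,0.002,0,0,-0.32,0.015",
)

```text
clock: 14.38
eef_pos: [0.5853, 0.2846, 0.1668]
tool_rot: [1.0, -0.004, 0.003, -0.001]
ft_force: [0.2, -0.4, -2.0]
grip_width: 0.0209
grasp_force: 60.8
```

```bash
python3 - <<'E'
from h import *
o=get_obs();print(o['ft_force'],o['ft_torque']);rel([.55,.2,.2],5)
c=imaging.calibration("wrist");p,d=imaging.camera("wrist");P=cloud(d,c)
np.savez("pics/w7.npz",p=p,d=d,**c)
A=R.from_quat(o['tool_rot']);T=(P-o['eef_pos'])@A.as_matrix()
m=(T[...,0]<-.02)&(T[...,0]>-.12)&(abs(T[...,1])<.06)&(T[...,2]>-.04)&(T[...,2]<.03)&(P[...,2]>.1)
q=T[m];print(len(q),q.min(0).round(4),q.max(0).round(4))
if len(q):print(np.linalg.lstsq(np.c_[q[:,:2],np.ones(len(q))],q[:,2],rcond=None)[0].round(4))
for s in(1,-1):
    k=q[(s*q[:,1]>.0295)];k=k[k[:,0]<k[:,0].min()+.015];print("boss",k.mean(0).round(4),k.min(0).round(4),k.max(0).round(4))
E
```

```text
[ 0.16403172 -0.38206686 -2.02296453] [0.04348791 0.01991139 0.0515309 ]
TCP [0.5853 0.2846 0.1668] yaw -0.007 -> rot [-0.0056 -0.003   1.2759] d [-0.0345  0.0848 -0.0336] clk 14.375 j6 -2.68
2325 [-0.0506 -0.0168 -0.0224] [-0.02    0.0175 -0.004 ]
[-5.196e-01  4.000e-04 -3.090e-02]Traceback (most recent call last):
  File "<stdin>", line 10, in <module>
    return umr_minimum(a, axis, None, out, keepdims, initial, where)
ValueError: zero-size array to reduction operation minimum which has no identity
```

In the tool's units: 0.346 m / 0.5 = 0.692, -0.04 m / 0.5 = -0.08, 1.3 rad / 2 = 0.65.

Request:
jog_arm(
  plan="0,0,0.05,-0.02,0.06,-0.06,0.015;0,0,0.14,-0.04,0.16,-0.08,0.015;0,0,0.23,-0.06,0.28,-0.08,0.015;0,0,0.32,-0.08,0.4,-0.08,0.015;0,0,0.41,-0.1,0.52,-0.08,0.015;0,0,0.5,-0.11,0.64,-0.08,0.015;0,0,0.59,-0.11,0.692,-0.08,0.015;0,0,0.65,-0.11,0.692,-0.08,0.015",
)

```text
clock: 15.42
eef_pos: [0.5241, -0.064, 0.2003]
tool_rot: [0.791, -0.611, -0.003, 0.002]
ft_force: [0.1, 0.7, -1.7]
grip_width: 0.021
grasp_force: 60.7
```

Request:
jog_arm(
  plan="0,0,0.09,0,0,0,0.015;0,0,0.18,0,0,0,0.015;0,0,0.27,0,0,0,0.015;0,0,0.36,0,0,0,0.015;0,0,0.45,0,0,0,0.015;0,0,0.54,0,0,0,0.015;0,0,0.627,0,0,0,0.015;0,0,0.627,0,0,0,0.015",
)

```text
clock: 16.42
eef_pos: [0.5245, -0.0616, 0.2007]
tool_rot: [-0.287, 0.958, 0.001, -0.003]
ft_force: [-0.7, 0.8, -1.1]
grip_width: 0.0207
grasp_force: 60.7
```

```bash
python3 - <<'E'
from h import *
rel([.5295,-.0623,.105],3.721)
E
```

```text
TCP [ 0.5245 -0.0616  0.2007] yaw -2.559 -> rot [ 0.0035 -0.0048  0.0029] d [-0.0042 -0.0037  0.0956] clk 16.425 j6 -0.7
```

In the tool's units: 0.1185 m / 0.5 = 0.237, 0.11 m / 0.5 = 0.22, -0.0048 rad / 2 = -0.0024.

Request:
jog_arm(
  plan="0.0018,-0.0024,0.0015,-0.0084,-0.0074,0.06,0.015;0.0018,-0.0024,0.0015,-0.0084,-0.0074,0.16,0.015;0.0018,-0.0024,0.0015,-0.0084,-0.0074,0.22,0.015;0.0018,-0.0024,0.0015,-0.0084,-0.0074,0.237,0.015;0.0018,-0.0024,0.0015,-0.0084,-0.0074,0.237,0.015",
)

```text
clock: 17.05
eef_pos: [0.5312, -0.0625, 0.0844]
tool_rot: [-0.285, 0.958, -0.001, 0.002]
ft_force: [-0.3, 0.3, -1.7]
grip_width: 0.0205
grasp_force: 60.7
```

```bash
python3 - <<'E'
from h import *
rel([.5295,-.0623,.082],3.721);ims=[]
for n in("scene","side"):
    c=imaging.calibration(n);p,d=imaging.camera(n);np.savez(f"pics/{n}1.npz",p=p,d=d)
    u,v=proj(c,[.58,-.03,.08]).astype(int);print(n,u,v)
    ims.append(cv2.resize(p[v-45:v+45,u-50:u+50],None,fx=4,fy=4,interpolation=cv2.INTER_CUBIC))
cv2.imwrite("pics/e1.png",np.hstack(ims)[:,:,::-1])
E
```

```text
TCP [ 0.5312 -0.0625  0.0844] yaw -2.563 -> rot [-0.0025  0.003  -0.0008] d [0.0013 0.0011 0.0024] clk 17.05 j6 -0.7
scene 296 183
side 292 218
```

View pics/e1.png

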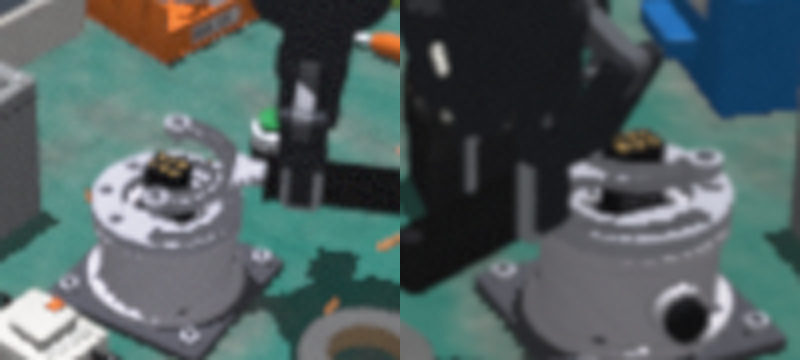

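Crops: the boss tops are in scene at about (290.5,168.5) and (284.3,187.3), and in side at about (318.8,212.3) and (289.5,221). The head is level above the ring.

```bash
python3 - <<'E'
from h import *
S=imaging.calibration("scene");D=imaging.calibration("side");z=.098
for c,a,b in((S,(290.5,168.5),(284.3,187.3)),(D,(318.8,212.3),(289.5,221))):
    A,B=ray(c,*a,z),ray(c,*b,z);d=B-A;print(A.round(4),B.round(4),"mid",((A+B)/2).round(4),np.linalg.norm(d).round(4),np.degrees(np.arctan2(d[1],d[0])))
for n,c in(("scene",S),("side",D)):
    d=np.load(f"pics/{n}1.npz")["d"];P=cloud(d,c)
    rr=np.hypot(P[...,0]-.5965,P[...,1]+.0184)
    g=(rr<.06)&(P[...,2]>.0665)&(P[...,2]<.074);print(n,"ring circ",cv2.minEnclosingCircle(P[g][:,:2].astype(np.float32)*1000),g.sum(),np.median(P[g][:,2]))
    h=(rr<.065)&(P[...,2]>.084)&(P[...,2]<.106)&(rr>.026)&(rr<.053);q=P[h];print("head z",np.percentile(q[:,2],[50,90]),len(q))
    t=(q[:,2]>.092);print(cv2.minAreaRect(q[t][:,:2].astype(np.float32)*1000))
    # local spanner frame extents
    ph=3.721;L=(q[t][:,:2]-[.5965,-.0184])@np.array([[np.cos(ph),-np.sin(ph)],[np.sin(ph),np.cos(ph)]]);print("local",np.percentile(L,[1,99],0).round(4))
    x,y=L.T;g=abs(y)<.1;A=np.c_[q[t][:,:2]-[.5965,-.0184],np.ones(t.sum())];print(np.linalg.lstsq(A,q[t][:,2],rcond=None)[0].round(3))
E
```

```text
[ 0.6156 -0.0463  0.098 ] [0.5765 0.0162 0.098 ] mid [ 0.5961 -0.015   0.098 ] 0.0738 122.0304164744978
[ 0.621  -0.0482  0.098 ] [ 0.5638 -0.0658  0.098 ] mid [ 0.5924 -0.057   0.098 ] 0.0598 -162.871387156615
scene ring circ ((597.5346069335938, -14.882126808166504), 46.885990142822266) 378 0.06918698644443563
head z [0.09183096 0.09781558] 306
((577.7164306640625, -28.614158630371094), (62.72197341918945, 87.97737884521484), 32.991668701171875)
local [[-0.0097 -0.045 ]
 [ 0.0519  0.0416]]
[-0.002  0.005  0.096]
side ring circ ((596.654296875, -18.889934539794922), 45.725128173828125) 418 0.06991365855652973
head z [0.09487096 0.09963627] 287
((581.2565307617188, -39.73896789550781), (49.965309143066406, 84.74871826171875), 49.76043701171875)
local [[-0.0077 -0.0032]
 [ 0.049   0.0454]]
[0.02  0.041 0.097]
```

In the tool's units: 0.004 m / 0.5 = 0.008.

Request:
jog_arm(
  plan="0,0,0,0,0,0.008,0.015;0,0,0,0,0,0.008,0.015",
)

```text
clock: 17.4
eef_pos: [0.532, -0.0626, 0.0814]
tool_rot: [-0.285, 0.959, -0.001, 0.003]
ft_force: [-0.1, 0.2, -1.6]
grip_width: 0.0208
grasp_force: 60.7
```

```bash
python3 - <<'E'
from h import *
rel([.5295,-.0623,.078],3.721)
o=get_obs()
for n in("scene","side"):
    c=imaging.calibration(n)
    P=cloud(np.load(f"pics/{n}0.npz")["d"],c);g=(np.hypot(P[...,0]-.5965,P[...,1]+.0184)<.06)&(P[...,2]>.0665)&(P[...,2]<.074)
    r,_=cv2.minEnclosingCircle(P[g][:,:2].astype(np.float32)*1000);r=np.array(r)/1000;print(n,"ring",r.round(4),_)
    p,d=imaging.camera(n);P=cloud(d,c);rr=np.hypot(P[...,0]-r[0],P[...,1]-r[1])
    zt=o["eef_pos"][2]-.002+.016;h=(rr>.026)&(rr<.053)&(abs(P[...,2]-zt)<.005);q=P[h][:,:2]
    ph=3.721;L=(q-r)@np.array([[np.cos(ph),-np.sin(ph)],[np.sin(ph),np.cos(ph)]])
    print(len(q),np.percentile(L,[1,99],0).round(4),cv2.minAreaRect(q.astype(np.float32)*1000),np.median(P[h][:,2]),zt)
    for s in(1,-1):
        k=L[(s*L[:,1]>.029)&(L[:,0]<.009)];print("boss",len(k),k.mean(0).round(4) if len(k) else 0)
E
```

```text
TCP [ 0.532  -0.0626  0.0814] yaw -2.564 -> rot [-0.0041  0.005  -0.0018] d [0.0019 0.0016 0.0034] clk 17.4 j6 -0.69
scene ring [ 0.5972 -0.0149] 46.27549743652344
120 [[-0.0076 -0.0425]
 [ 0.052   0.044 ]] ((578.6366577148438, -27.00042724609375), (60.22795486450195, 88.82117462158203), 32.831298828125) 0.09365143634147702 0.095438462819683
boss 25 [-0.0004  0.037 ]
boss 28 [-0.0014 -0.0372]
side ring [ 0.5974 -0.0186] 47.17634963989258
150 [[-0.0065 -0.0178]
 [ 0.0502  0.0441]] ((593.515869140625, -29.283185958862305), (52.696876525878906, 68.25350952148438), 86.58757781982422) 0.09380187959505726 0.095438462819683
boss 59 [0.0012 0.038 ]
boss 0 0
```

```bash
python3 - <<'E'
from h import *
from scipy.optimize import least_squares
for n in("scene","side"):
    c=imaging.calibration(n);P=cloud(np.load(f"pics/{n}0.npz")["d"],c);r=np.array([.5965,-.0184])
    rr=np.hypot(P[...,0]-r[0],P[...,1]-r[1])
    g=(rr<.085)&(P[...,2]>.004)&(P[...,2]<.012);print(n,"plate",cv2.minAreaRect(P[g][:,:2].astype(np.float32)*1000))
    q=P[(rr<.052)&(P[...,2]>.068)&(P[...,2]<.073)][:,:2]
    # farthest point per angular bin = outer edge, fit centre for r=45 mm
    th=np.degrees(np.arctan2(*(q-r).T[::-1]))//15;e=np.array([q[th==t][np.argmax(np.hypot(*(q[th==t]-r).T))] for t in np.unique(th)])
    s=least_squares(lambda x:np.hypot(*(e-x).T)-.0447,r,loss="soft_l1",f_scale=.0005);print("fit",s.x.round(4),len(e),np.abs(s.fun).mean().round(5))
E
```

```text
scene plate ((597.00927734375, -15.318260192871094), (108.76287841796875, 110.6894302368164), 10.88249397277832)
fit [ 0.5967 -0.0149] 24 0.00078
side plate ((597.1544189453125, -19.870086669921875), (108.78670501708984, 108.53419494628906), 11.719489097595215)
fit [ 0.5969 -0.019 ] 24 0.00064
```

In the tool's units: 0.0125 m / 0.5 = 0.025, 0.002 m / 0.5 = 0.004, 0.005 rad / 2 = 0.0025.

Request:
jog_arm(
  plan="-0.002,0.0025,0,0.003,0.0012,0.004,0.015;-0.002,0.0025,0,0.003,0.0012,0.012,0.015;-0.002,0.0025,0,0.003,0.0012,0.018,0.015;-0.002,0.0025,0,0.003,0.0012,0.022,0.015;-0.002,0.0025,0,0.003,0.0012,0.025,0.015",
)

```text
clock: 18.12
eef_pos: [0.5301, -0.0629, 0.0681]
tool_rot: [-0.285, 0.959, 0.0, -0.001]
ft_force: [0.0, -0.4, -1.9]
grip_width: 0.0209
grasp_force: 60.7
```

```bash
python3 -c "
from h import *
o=get_obs();print(o['ft_force'],o['ft_torque']);rel([.5295,-.0623,.064],3.721)"
```

```text
[ 0.03722793 -0.41928296 -1.86914358] [-0.05616079  0.03302191  0.02784803]
TCP [ 0.5301 -0.0629  0.0681] yaw -2.564 -> rot [ 0.0007 -0.0009 -0.0021] d [0.0002 0.0008 0.0041] clk 18.125 j6 -0.7
```

The pins are about 4 mm into the holes without force. Going on down to the head's seat.

In the tool's units: 0.0036 m / 0.5 = 0.0072, 0.003 m / 0.5 = 0.006.

Request:
jog_arm(
  plan="0,0,0,0,0.0004,0.003,0.015;0,0,0,0,0.0004,0.006,0.015;0,0,0,0,0.0004,0.0072,0.015;0,0,0,0,0.0004,0.0072,0.015",
)

```text
clock: 18.62
eef_pos: [0.5301, -0.0627, 0.0648]
tool_rot: [-0.285, 0.959, 0.0, -0.0]
ft_force: [0.9, 0.1, -1.5]
grip_width: 0.0208
grasp_force: 60.7
```

```bash
python3 - <<'E'
from h import *
o=get_obs();print(o['ft_force'],o['ft_torque']);rel([.5295,-.0623,.064],3.721)
# swing rows: TCP about ring centre, clockwise by t, expressed in present tool axes
T=R.from_quat(o["tool_rot"]).as_matrix();C=np.array([.5965,-.0184,o["eef_pos"][2]]);v=o["eef_pos"]-C
for t in(.1,.2,.3,.4,.5,.6,.7,.8,.85):
    w=R.from_rotvec([0,0,-t]).apply(v)-v;print(t,(T.T@w).round(4))
E
```

```text
[ 0.86408592  0.10693507 -1.48328048] [-0.01441421  0.00019531 -0.043387  ]
TCP [ 0.5301 -0.0627  0.0648] yaw -2.564 -> rot [ 0.0005 -0.0007 -0.002 ] d [0.0002 0.0006 0.0008] clk 18.625 j6 -0.7
0.1 [-0.0003  0.008   0.    ]
0.2 [-0.0014  0.0159  0.    ]
0.3 [-0.0033  0.0236  0.    ]
0.4 [-0.006   0.0312  0.    ]
0.5 [-0.0094  0.0384  0.    ]
0.6 [-0.0135  0.0452  0.    ]
0.7 [-0.0182  0.0516  0.    ]
0.8 [-0.0236  0.0575  0.    ]
0.85 [-0.0265  0.0603  0.    ]
```

In the tool's units: 0.0312 m / 0.5 = 0.0624, 0.0236 m / 0.5 = 0.0472, 0.4 rad / 2 = 0.2.

Request:
jog_arm(
  plan="0,0,0.05,-0.0006,0.016,0,0.015;0,0,0.1,-0.0028,0.0318,0,0.015;0,0,0.15,-0.0066,0.0472,0,0.015;0,0,0.2,-0.012,0.0624,0,0.015;0,0,0.2,-0.012,0.0624,0,0.015",
)

```text
clock: 19.25
eef_pos: [0.5181, -0.033, 0.065]
tool_rot: [-0.089, 0.996, 0.0, -0.0]
ft_force: [-0.6, -1.1, -2.1]
grip_width: 0.0207
grasp_force: 60.7
```

```bash
python3 - <<'E'
from h import *
o=get_obs();print(o['ft_force'],o['ft_torque']);rel([.5295,-.0623,.064],3.721-.4)
T=R.from_quat(o["tool_rot"]).as_matrix();C=np.array([.5965,-.0184,o["eef_pos"][2]]);v=o["eef_pos"]-C;print(np.linalg.norm(v))
for t in(.1,.2,.3,.4,.45):
    w=R.from_rotvec([0,0,-t]).apply(v)-v;print(t,(T.T@w).round(4))
E
```

```text
[-0.57279626 -1.06316037 -2.07349657] [0.05630009 0.02193713 0.01724017]
TCP [ 0.5181 -0.033   0.065 ] yaw -2.962 -> rot [ 0.0003 -0.0005 -0.0003] d [-0.006  -0.0308  0.001 ] clk 19.25 j6 -0.24
0.07975779675744342
0.1 [-0.0004  0.008   0.    ]
0.2 [-0.0015  0.0159  0.    ]
0.3 [-0.0034  0.0236  0.    ]
0.4 [-0.0061  0.0311  0.    ]
0.45 [-0.0078  0.0347  0.    ]
```

In the tool's units: 0.0311 m / 0.5 = 0.0622, 0.0282 m / 0.5 = 0.0564, 0.4 rad / 2 = 0.2.

Request:
jog_arm(
  plan="0,0,0.05,-0.0008,0.016,0,0.015;0,0,0.1,-0.003,0.0318,0,0.015;0,0,0.15,-0.0068,0.0472,0,0.015;0,0,0.18,-0.01,0.0564,0,0.015;0,0,0.2,-0.0122,0.0622,0,0.015;0,0,0.2,-0.0122,0.0622,0,0.015",
)

```text
clock: 20.0
eef_pos: [0.5186, -0.0017, 0.0649]
tool_rot: [0.11, 0.994, -0.0, -0.0]
ft_force: [-0.1, -1.7, -1.0]
grip_width: 0.0202
grasp_force: 60.8
```

```bash
python3 - <<'E'
from h import *
o=get_obs();print(o['ft_force'],o['ft_torque']);rel([.5295,-.0623,.064],3.721-.8)
T=R.from_quat(o["tool_rot"]).as_matrix();C=np.array([.5965,-.0184,o["eef_pos"][2]]);v=o["eef_pos"]-C;print(np.linalg.norm(v))
for t in(.03,.06):
    w=R.from_rotvec([0,0,-t]).apply(v)-v;print(t,(T.T@w).round(4))
E
```

```text
[-0.08572342 -1.71246597 -1.04546834] [-0.07228665  0.09720833  0.03884619]
TCP [ 0.5186 -0.0017  0.0649] yaw 2.921 -> rot [-0.0003 -0.0008 -0.0001] d [-0.0239 -0.0567  0.0009] clk 20.0 j6 0.22
0.07964961408523416
0.03 [-0.      0.0024 -0.    ]
0.06 [-0.0001  0.0048 -0.    ]
```

In the tool's units: 0.004 m / 0.5 = 0.008, 0.0032 m / 0.5 = 0.0064, 0.04 rad / 2 = 0.02.

Request:
jog_arm(
  plan="0,0,0.01,0,0.0032,0,0.015;0,0,0.02,0,0.0064,0,0.015;0,0,0.025,-0.0002,0.008,0,0.015;0,0,0.025,-0.0002,0.008,0,0.015",
)

```text
clock: 20.5
eef_pos: [0.5195, 0.0021, 0.0648]
tool_rot: [0.136, 0.991, -0.0, -0.0]
ft_force: [-0.8, -0.9, -1.6]
grip_width: 0.0207
grasp_force: 60.9
```

```bash
python3 - <<'E'
from h import *
o=get_obs();print(o['ft_force'],o['ft_torque']);rel([.5295,-.0623,.064],3.721-.85)
E
```

```text
[-0.81970097 -0.92239888 -1.57470264] [-0.31301068  0.06536782  0.22933295]
TCP [0.5195 0.0021 0.0648] yaw 2.869 -> rot [-0.0007 -0.0008 -0.0019] d [-0.0269 -0.0594  0.0008] clk 20.5 j6 0.28
```

In the tool's units: -0.15 m / 0.5 = -0.3, -0.12 m / 0.5 = -0.24, -0.04 rad / 2 = -0.02.

Request:
jog_arm(
  plan="0,0,-0.01,0,-0.0032,0,0.015;0,0,-0.02,0,-0.0064,0,0.015;0,0,-0.02,0,-0.0064,-0.008,0.015;0,0,-0.02,0,-0.0064,-0.02,0.015;0,0,-0.02,0,-0.0064,-0.04,0.015;0,0,-0.02,0,-0.0064,-0.12,0.015;0,0,-0.02,0,-0.0064,-0.24,0.015;0,0,-0.02,0.12,-0.0064,-0.3,0.015;0,0,-0.02,0.2,-0.0064,-0.3,0.015;0,0,-0.02,0.2,-0.0064,-0.3,0.015",
)

```text
clock: 21.75
eef_pos: [0.4199, 0.0266, 0.2162]
tool_rot: [0.115, 0.993, 0.0, -0.0]
ft_force: [0.9, 0.0, -1.4]
grip_width: 0.0208
grasp_force: 60.7
```

```bash
python3 - <<'E'
from h import *
o=get_obs();print(o['ft_force']);rel([.45,.1,.2],4.7)
p,d=imaging.camera("scene");c=imaging.calibration("scene");P=cloud(d,c);g=cv2.cvtColor(p,cv2.COLOR_RGB2GRAY)
C=np.array([.5968,-.0149]);u,v=proj(c,[*C,.07]).astype(int)
# ortho rectify ring plane z=.07 at 0.25 mm/px
N=400;yy,xx=np.mgrid[:N,:N];X=np.dstack([C[0]+(N/2-yy)*.00025,C[1]+(N/2-xx)*.00025,np.full(yy.shape,.07)])
q=X@c["R"].T+c["t"];q=q@c["mtx"].T;mp=(q[...,:2]/q[...,2:]).astype(np.float32)
a=cv2.remap(p,mp[...,0],mp[...,1],cv2.INTER_CUBIC)
z0=np.load("pics/scene0.npz")["p"];b=cv2.remap(z0,mp[...,0],mp[...,1],cv2.INTER_CUBIC)
cv2.imwrite("pics/lock.png",np.hstack([b,a])[:,:,::-1])
E
```

```text
[ 0.92388737  0.0014924  -1.43016312]
TCP [0.4199 0.0266 0.2162] yaw 2.91 -> rot [ 5.0000e-04 -2.0000e-04 -1.7897e+00] d [-0.0125  0.0783  0.0162] clk 21.75 j6 0.29
```

View pics/lock.png

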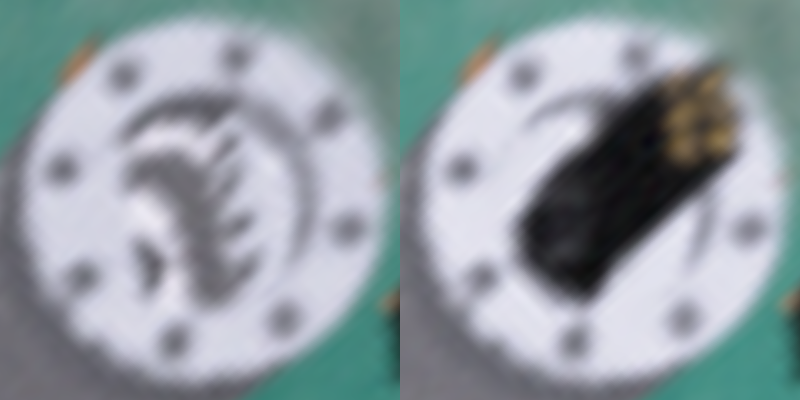

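Ring holes are back in the same rectified places, e.g. (237,55) and (636,55), i.e. one 45° pitch on, with the lugs moved. So the ring is at its stop. Now lay the spanner on the free space to the left.

In the tool's units: 0.278 m / 0.5 = 0.556, 0.09 m / 0.5 = 0.18, -0.23 rad / 2 = -0.115.

Request:
jog_arm(
  plan="0,0,-0.025,-0.02,0.1,0,0.015;0,0,-0.05,-0.044,0.22,0,0.015;0,0,-0.075,-0.068,0.33,0,0.015;0,0,-0.1,-0.092,0.44,0,0.015;0,0,-0.115,-0.116,0.556,0,0.015;0,0,-0.115,-0.116,0.556,0.06,0.015;0,0,-0.115,-0.116,0.556,0.18,0.015;0,0,-0.115,-0.116,0.556,0.3,0.015;0,0,-0.115,-0.116,0.556,0.36,0.015;0,0,-0.115,-0.116,0.556,0.36,0.015",
)

```text
clock: 23.05
eef_pos: [0.5412, 0.282, 0.0309]
tool_rot: [0.002, 1.0, -0.002, -0.004]
ft_force: [-0.2, 0.6, -1.4]
grip_width: 0.0208
grasp_force: 60.7
```

```bash
python3 -c "
from h import *
rel([.54,.285,.004],np.pi);print(get_obs()['ft_force'])"
```

```text
TCP [0.5412 0.282  0.0309] yaw 3.139 -> rot [-0.0034 -0.0073 -0.0031] d [0.001  0.0031 0.0269] clk 23.05 j6 0.48
[-0.16602441  0.55613583 -1.36054434]
```

In the tool's units: 0.0285 m / 0.5 = 0.057, 0.027 m / 0.5 = 0.054, -0.007 rad / 2 = -0.0035.

Request:
jog_arm(
  plan="-0.0015,-0.0035,0,0,0,0.02,0.015;-0.0015,-0.0035,0,0,0,0.04,0.015;-0.0015,-0.0035,0,0,0,0.048,0.015;-0.0015,-0.0035,0,0,0,0.054,0.015;-0.0015,-0.0035,0,0,0,0.057,0.015;-0.0015,-0.0035,0,0,0,0.057,0.015",
)

```text
clock: 23.8
eef_pos: [0.5429, 0.2833, 0.0064]
tool_rot: [0.001, 1.0, 0.002, 0.003]
ft_force: [0.1, 0.0, -1.4]
grip_width: 0.0204
grasp_force: 60.7
```

```bash
python3 -c "
from h import *
rel([.54,.285,.002],np.pi);print(get_obs()['ft_force'],get_obs()['ft_torque'])"
```

```text
TCP [0.5429 0.2833 0.0064] yaw 3.139 -> rot [ 0.0031  0.0063 -0.0026] d [0.003  0.0017 0.0044] clk 23.8 j6 0.48
[ 0.10860631  0.04711491 -1.39543235] [ 0.03875088  0.0356638  -0.02373804]
```

In the tool's units: 0.0035 m / 0.5 = 0.007, 0.002 m / 0.5 = 0.004, 0.006 rad / 2 = 0.003.

Request:
jog_arm(
  plan="0.0015,0.003,0,0,0,0.004,0.015;0.0015,0.003,0,0,0,0.007,0.015;0.0015,0.003,0,0,0,0.007,0.015;0.0015,0.003,0,0,0,0.007,0.04;0.0015,0.003,0,0,0,0.007,0.04;0.0015,0.003,0,0,0,0.007,0.04",
)

```text
clock: 24.55
eef_pos: [0.5431, 0.2834, 0.0031]
tool_rot: [0.001, 1.0, 0.0, 0.0]
ft_force: [0.6, 0.5, -0.9]
grip_width: 0.04
grasp_force: 0.0
```

```bash
python3 -c "
from h import *
rel([.54,.285,.2],np.pi);print(get_obs()['ft_force'])"
```

```text
TCP [0.5431 0.2834 0.0031] yaw 3.139 -> rot [ 0.0003  0.0007 -0.0026] d [ 0.003   0.0016 -0.1969] clk 24.55 j6 0.48
[ 0.55680598  0.4532563  -0.94118249]
```

In the tool's units: -0.24 m / 0.5 = -0.48, -0.21 m / 0.5 = -0.42.

Request:
jog_arm(
  plan="0,0,0,0,0,-0.06,0.045;0,0,0,0,0,-0.18,0.05;0,0,0,0,0,-0.3,0.085;0,0,0,0,0,-0.42,0.085;0,0,0,0,-0.12,-0.48,0.085;0,0,0,0,-0.12,-0.48,0.085",
)

```text
clock: 25.3
eef_pos: [0.5442, 0.2213, 0.2468]
tool_rot: [0.003, 1.0, 0.001, 0.003]
ft_force: [0.3, -0.1, -0.2]
grip_width: 0.085
grasp_force: 0.0
```

```bash
python3 - <<'E'
from h import *
c=imaging.calibration("wrist");p,d=imaging.camera("wrist");P=cloud(d,c);rel([0,0,0]);print(get_obs()["ft_force"])
cv2.imwrite("pics/f.png",p[:,:,::-1])
reg=(P[...,0]>.44)&(P[...,0]<.66)&(P[...,1]>.22)&(P[...,1]<.36)&(P[...,2]<.04)
h=reg&(P[...,2]>.018);q=P[h&(P[...,0]<.56)]
print("handle top plane",np.linalg.lstsq(np.c_[q[:,:2],np.ones(len(q))],q[:,2],rcond=None)[0].round(4),np.median(q[:,2]).round(4),q.min(0).round(3),q.max(0).round(3))
k=P[reg&(P[...,2]>.011)&(P[...,0]>.585)];print("head",np.median(k[:,2]).round(4),k.min(0).round(3),k.max(0).round(3))
S=imaging.calibration("scene");p,d=imaging.camera("scene");Q=cloud(d,S);Q0=cloud(np.load("pics/scene0.npz")["d"],S)
for n,(x0,x1,y0,y1,zl,zh) in dict(contactor=(.5,.62,.08,.16,.08,.1),relay=(.68,.76,-.03,.07,.1,.115),tape=(.4,.53,-.1,.02,.012,.02),button=(.59,.66,-.17,-.11,.04,.055),insert=(.57,.62,-.045,.02,.09,.1)).items():
    for X in(Q0,Q):
        m=(X[...,0]>x0)&(X[...,0]<x1)&(X[...,1]>y0)&(X[...,1]<y1)&(X[...,2]>zl)&(X[...,2]<zh);print(n,m.sum(),X[m].mean(0).round(4))
E
```

```text
TCP [0.5436 0.2218 0.245 ] yaw 3.136 -> rot [0.0014 0.0037 0.    ] d [ 0.5433 -0.2251  0.2427] clk 25.35 j6 0.39
[0.83760221 0.78529713 0.28883756]
handle top plane [0.0019 0.0239 0.0139] 0.0218 [0.475 0.273 0.018] [0.56  0.295 0.025]
head 0.0159 [0.592 0.24  0.011] [0.63  0.327 0.02 ]
contactor 137 [0.5589 0.1212 0.085 ]
contactor 135 [0.5591 0.1208 0.0848]
relay 304 [0.7237 0.0206 0.1043]
relay 166 [0.7172 0.0165 0.104 ]
tape 469 [ 0.4593 -0.039   0.0143]
tape 468 [ 0.4594 -0.0386  0.0143]
button 58 [ 0.6204 -0.1431  0.045 ]
button 56 [ 0.6219 -0.1429  0.045 ]
insert 0 [nan nan nan]
insert 56 [ 0.5956 -0.0143  0.0933]<stdin>:11: RuntimeWarning: Mean of empty slice.
  ret = um.true_divide(
```

```bash
python3 -c "
from workcell import workorder
print(workorder.job_done())"
```

```text
the job is handed in; nothing more can be done
None
```

The insert is seated and locked by the ring at its stop, going by my camera checks. The spanner lies flat on the worktop, the surrounding parts look undisturbed (the relay box was partly hidden in the last view), and the job was handed in at about 25 s; the hand-in call returned no verdict.

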